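# Fit the crank handle to the egress window's push-to-release spindle and hold it in

## Robot

A 6-joint arm with a two-finger parallel gripper is mounted at the origin on the work surface. World frame = base frame: x ahead of the robot, y to its left, z up, the work surface at z = 0. Lengths are in m, angles in rad, forces in N, time in s.
With the tool pointing down it reaches from about 0.4 to 0.825 m from the base axis. Payload 7 kg.
Tool frame: the origin (TCP) lies between the finger pads; the fingertips stand 22 mm ahead of it and the grasp point (between the pads) lies 3 mm ahead of it (arm.tip_reach is the distance from the TCP to the fingertips, in m); z points along the fingers, y is the line along which they close (so a half turn about z gives the same grasp; the last joint's range is limited). The gripper opens to 88 mm and grips with 3 to 60 N. Pads are 19 mm wide; open, the fingers measure 130 mm over their backs; the gripper's body (78 mm by 193 mm) begins 47 mm behind the grasp point.
Start: joints at [1.41, 0.359, 0.012, 0, -1.224, -0.288], TCP at [0.293, 0.608, 0.249] pointing down, gripper open.
Joint ranges: [-3.07, 3.07], [-1.43, 2.12], [-1.02, 1.25], [-3.03, 1.67], [-3.05, -0], [-3.03, 3.03]. Speed limits (rad/s): [2.39, 2.39, 3.01, 3.14, 3.14, 3.14].

## Interface

Orientations are given as [roll, pitch, yaw] about the fixed x, y, z axes, in that order (R = Rz(yaw) Ry(pitch) Rx(roll)).
In Python, from station import arm, viewer gives the robot as it stands. The module is installed in compiled form; this text tells all that it offers.
- The arm moves only by the tool apply_moves, never from a script. Its argument "commands" is a list that holds one entry, the list of rows, each a list of 5 numbers: the closure, from -1 (fully open) to 1 (shut), then the shift along the world's x, y, z as a fraction of full scale, then the turn about the world's z as a fraction of full scale. In form: [[[fingers, tx, ty, tz, yaw], ...]]. A call has 1 to 12 rows; each row shifts and turns the commanded pose from where the row before left it; what a row does not reach is not made up. Full scale, the value 1, is 20 cm for a shift and pi rad for a turn. A row lasts 1/10 s, in which the tool goes at most 50 mm and 8.59 degrees, less where a joint would pass 70% of its speed; a pose out of reach is approached as far as the arm can. A call with a number of a shift or a turn outside -1 to 1 is refused whole. A call with a gripper value outside its range is refused whole. The fingers move at their own pace and stop on an object; "force" is the grip in N (left out, the last holds). Time passes only in rows, so rows that do not move let the fingers close. It gives the time, the measured TCP pose, the force, the opening and the grip force at its end, in the units of the state.
- arm.get_state(): the state, without advancing time (a new reading comes with each control period).
- viewer.grab_frame(name): name is "side" or "top" or "wrist"; returns a dict with "image" (400x640x3 uint8, blue, green, red), "mtx" (3x3 intrinsics, pixels), "rvec" (rotation vector, rad) and "tvec" (3), from world to camera coordinates, as OpenCV has them. Camera axes: x right, y down, z forward; pixel columns grow to the right and rows downward; lengths in m; the calibration is good to about 2 mm. A picture is of the moment at which its call begins. There is no depth.
- arm.job_done(): hands the job in; it is judged then, once.
The state is a dict: "t": time; "q": joint angles; "qd": joint speeds; "joint_efforts": joint torques, N m; "eef_pos": TCP position; "ee_rot": TCP orientation; "force": force on the tool from outside, world axes, zero at the start; "moment": the same for the moment, N m; "width": finger opening in m; "gripper_force": force on a finger pad.
Only numpy, scipy, OpenCV 4.12 (cv2) and the standard library are available. Lean on these libraries where they do the work, as an engineer would, in place of code of your own. Each camera call takes 0.05 s, during which the arm holds its last target. There are 200 camera calls.

## Task

The egress window's operator has lost its crank handle: pick the loose handle up, turn it so that the flat in its bore matches the flat of the D-shaped spindle and push it fully home, down onto the spindle's flange. Then press handle and spindle down against the spring to the end of the travel to free the latch, and finish like that: the program ends with the gripper still on the handle, pressing it down. Leave the cleaning things and the other items on the sill where they are.

Things in the scene. Friction and masses are not known exactly. Their poses are not given: they have to be found in the camera images.
- handle: Loose cast-metal crank handle, about 0.25 kg, standing on its hub, bore down. Hub 38 (x) x 34 (y) x 40 mm high; grip its flat +y and -y sides. Origin: centre of the hub's underside, on the bore's axis; z up. Crank arm along +x, 16 mm wide, 30-39 mm above the underside. Bore: blind, 26 mm deep, octagonal, 22 mm across, with one flat wall 5 mm from the axis on the +x (arm) side.
- crank_knob (a point): Top centre of the handle's white upright knob (20 mm across): 80 mm along the handle's +x from the bore's axis, 64 mm above its underside. The handle starts with +x within about 55 degrees of straight away from the robot.
- spindle_seat (a point): Top of the spindle's flange (disc 34 mm across, 4 mm thick), on the shaft's axis; z up, 54 mm above the sill unpressed; x points to the flat's side, where a tab 8 mm wide sticks out of the flange to 28 mm from the axis. The handle is home when its underside rests on the flange, crank arm above the tab. The spindle does not turn.
- shaft_tip (a point): Top centre of the spindle's upright steel D-shaft, 22 mm above the flange, same axes as spindle_seat. Shaft 20 mm in diameter with one flat 4 mm from the axis on the +x side; its top 2 mm are tapered by 1.5 mm.
- operator: White window operator box, 100 x 70 x 36 mm, on a foot plate 124 x 94 mm, bolted to the sill; a flat steel bar leads from it to the window. Origin: centre of its underside. The spindle stands up from its middle, with a 40 mm wide, 4 mm tall ring around it on the box.
- spindle (a joint): How far the spindle is pressed straight down, in m: 0 = up (at rest), 0.008 = at the stop. A spring returns it: 6 N to start it moving, 12 N at the stop. The handle's weight alone does not move it.
- spray_bottle: Bystander: amber glass spray bottle with stainless trigger lever, 72 mm across, 193 mm tall; origin at the centre of its base, nozzle and lever to its -x (nozzle tip 51 mm out).
- tape_roll: Bystander: cardboard tape roll lying flat, 90 mm outside, 60 mm inside, 30 mm tall; origin at the centre of its underside.
- squeegee: Bystander: squeegee head lying flat, 260 mm wide along y, 130 mm deep in x, 26 mm tall; origin on the sill under its middle, 55 mm behind the blade edge; blade to +x, round socket to -x.
- screwdriver: Bystander: screwdriver 190 mm long lying along its x, handle to -x; origin on the sill under its middle.
- screw_jar: Bystander: closed glass jar, 60 mm across, 75 mm tall; origin at the centre of its base.
Mind the look-alikes: they are no part of the job. Of the things shaped like the handle, the metal one is meant.

How it is judged:
By the outcome, as a careful person would: the job done as asked, in the order asked, and still so for the second after the job is handed in, while the arm keeps its last pose, push and grip.
It also fails if it takes over 42 s, if anything falls off the work surface, if the arm or the gripper's body presses on something with over 40 N, if the wrist force passes 120 N, or if a joint passes its speed limit or range.

## Working session

There is one attempt and no reset: what is moved stays moved. The work goes in short steps, Python scripts to look and compute and a tool call to move; the robot and the scene stay as the last step left them, time stands still between calls to the robot, and variables do not carry over. Pictures are saved under pics/ and viewed, at most 10 in all, crops included, and the job is handed in when it is done.

Besides the shell and the picture viewer there is one more tool, called by a JSON object that holds its "fn" and its "kwargs". apply_moves: Moves the arm, as the interface text tells. Shift numbers are shares of 20 cm and turn numbers shares of pi rad, none past 1 either way. Its arguments: {"type":"object","properties":{"commands":{"type":"array","items":{"type":"array","items":{"type":"array","items":{"type":"number"}}}},"force":{"type":"number"}},"required":["commands"]}

```bash
mkdir -p pics
cat > h.py <<'E'
import cv2, numpy as np
from station import arm, viewer
def grab(n, save=None):
    f=viewer.grab_frame(n); 
    if save: cv2.imwrite('pics/'+save,f['image']); np.savez('pics/'+save+'.npz',**{k:np.array(f[k]) for k in('mtx','rvec','tvec','image')})
    return f
def load(save): return dict(np.load('pics/'+save+'.npz'))
def ray(f,u,v):
    R=cv2.Rodrigues(np.array(f['rvec'],float))[0]; t=np.array(f['tvec'],float).ravel()
    d=R.T@np.linalg.inv(f['mtx'])@np.array([u,v,1.]); return -R.T@t, d/np.linalg.norm(d)
def onz(f,u,v,z):
    c,d=ray(f,u,v); return c+d*(z-c[2])/d[2]
def tri(a,b):
    A=np.zeros((3,3));y=np.zeros(3)
    for c,d in(a,b):
        P=np.eye(3)-np.outer(d,d);A+=P;y+=P@c
    return np.linalg.solve(A,y)
def proj(f,p): return cv2.projectPoints(np.array(p,float).reshape(-1,3),np.array(f['rvec'],float),np.array(f['tvec'],float),np.array(f['mtx'],float),None)[0].reshape(-1,2)
E
python3 - <<'E'
from h import *
for n in('top','side'): 
    f=grab(n,n+'0.png'); print(n,ray(f,320,200))
print(arm.get_state())
a=load('top0.png')['image'];b=load('side0.png')['image']
E
```

```text
top (array([0.49847164, 0.04947711, 1.11350477]), array([ 0.04529067,  0.01289349, -0.99889064]))
side (array([ 0.46377089, -0.58482712,  0.85381471]), array([ 0.08650945,  0.62271956, -0.77764803]))
{'t': 0.1, 'q': array([ 1.41010808e+00,  3.59322496e-01,  1.11713025e-02, -3.29644170e-04,
       -1.22415234e+00, -2.88060191e-01]), 'qd': array([ 8.46540047e-04, -3.56831791e-03,  1.79951683e-03, -2.79449949e-05,
        1.18671100e-03,  1.46695966e-03]), 'joint_efforts': array([-1.35461280e-03, -5.84165025e+01,  2.93752956e+01,  7.01539725e+00,
        1.01999397e-02, -5.23724441e-05]), 'eef_pos': array([0.29270258, 0.6077728 , 0.24771696]), 'ee_rot': array([ 3.14005950e+00, -1.31092455e-04, -4.48860566e-01]), 'force': array([ 0.52332961,  0.67109847, -0.5493225 ]), 'moment': array([ 0.02439087, -0.01290725,  0.0231241 ]), 'gripper_force': 0.0, 'width': 0.08747958517618507}
```

View pics/top0.png

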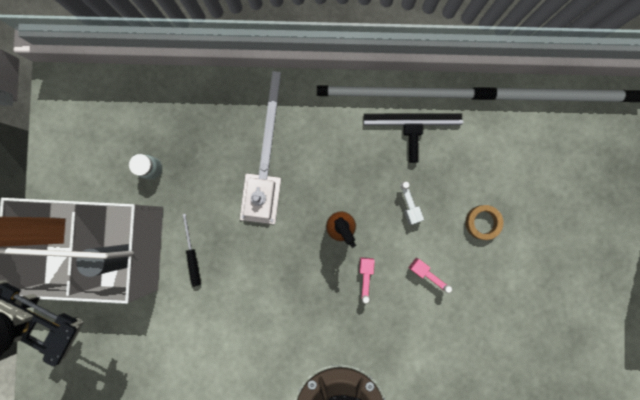

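View pics/side0.png

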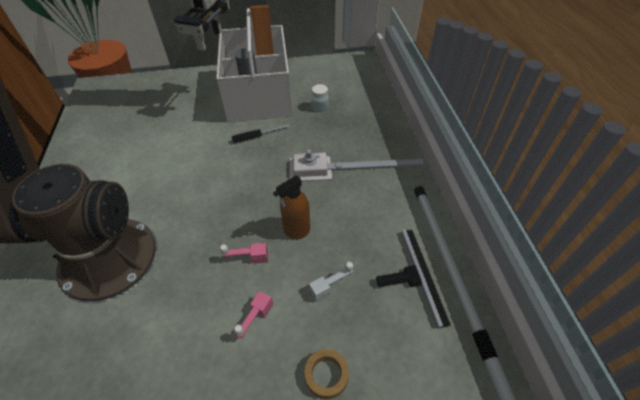

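The top view shows three handle-shaped things: a grey metal one (hub ~(415,215), knob ~(406,186)), and two pink ones (hubs ~(367,266) and ~(419,268)). The grey one fits: it is metal, and its arm points away from the robot. The operator box is at ~(258,198) and the bottle at ~(341,226). I'll confirm in an enlarged crop.

Run:
```python
from h import *
a=load('top0.png')['image'];b=load('side0.png')['image']
c=lambda i,u,v,w=25,h=25:cv2.resize(i[v-h:v+h,u-w:u+w],(400,300) if 0 else (400,300),interpolation=cv2.INTER_CUBIC)
W=lambda i,u,v:c(i,u,v,32,24)
o=np.vstack([np.hstack([W(a,412,202),W(a,260,198)]),np.hstack([W(b,332,280),W(b,312,165)])])
cv2.imwrite('pics/crop1.png',o)
```

```text
(no output)
```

View pics/crop1.png

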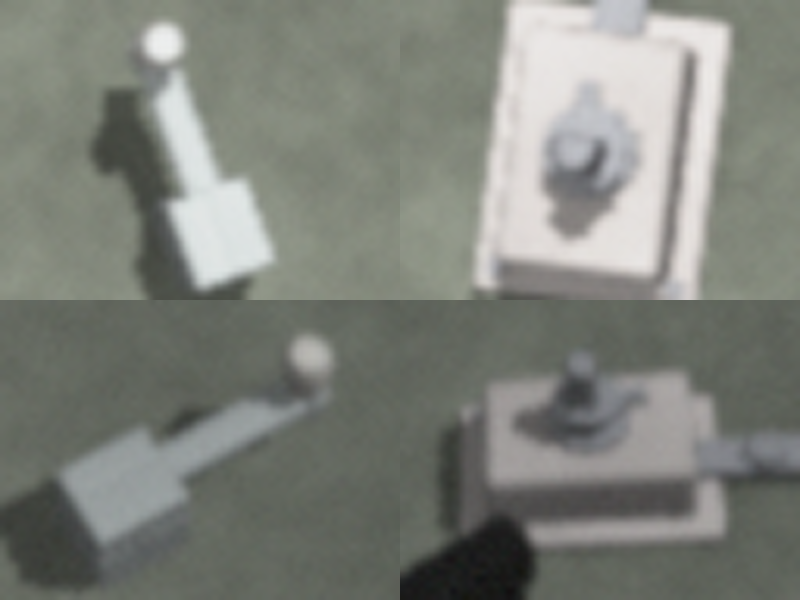

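The crop confirms it: top-left and bottom-left show the grey metal handle with a white knob. Knob is at top px (405.9,184.9), hub top centre at (415.4,215.4). In the operator crops the tab points to image up (~+x), at about (258.4,188.4), with the flange at about (258.7,198.3).

Run:
```python
from h import *
f=load('top0.png');g=load('side0.png')
C=lambda x,y,u,v,ox=0,oy=0:(u-32+(x-ox)/6.25, v-24+(y-oy)/6.25)
T=lambda x,y:C(x,y,412,202); S=lambda x,y:C(x,y,332,280,0,300)
k=onz(f,*T(162,43),.064); h=onz(f,*T(221,234),.04)
ks=onz(g,*S(310,357),.064); hs=onz(g,*S(124,487),.04)
print(k,h,ks,hs,np.linalg.norm((k-h)[:2]),np.degrees(np.arctan2(*(k-h)[1::-1])))
q=[onz(f,*T(*p),.04)[:2] for p in((167,203),(245,180),(275,262),(197,290))];print(np.round(q,4))
T2=lambda x,y:C(x,y,260,198,400,0);S2=lambda x,y:C(x,y,312,165,400,300)
print('tip',onz(f,*T2(575,152),.076),onz(g,*S2(580,358),.076),'flange',onz(f,*T2(592,155),.054),'tab',onz(f,*T2(589,88),.054),onz(g,*S2(638,396),.054))
r=[onz(f,*T2(*p),.036)[:2] for p in((525,27),(692,42),(660,275),(495,262))];print('box',np.round(r,4),np.mean(r,0))
print('bottle',onz(f,341,226,.1))
```

```text
[ 0.58960544 -0.15031747  0.064     ] [ 0.51436441 -0.18041294  0.04      ] [ 0.5894433  -0.15286986  0.064     ] [ 0.51576149 -0.18170097  0.04      ] 0.08103672634759514 21.80079031427538
[[ 0.5264 -0.1582]
 [ 0.5366 -0.1898]
 [ 0.5036 -0.2026]
 [ 0.4913 -0.1711]]
tip [0.54540106 0.22076905 0.076     ] [0.54643078 0.22426306 0.076     ] flange [0.54537138 0.21751077 0.054     ] tab [0.57237941 0.21961835 0.054     ] [0.57197754 0.21758827 0.054     ]
box [[0.598  0.2496]
 [0.5937 0.1809]
 [0.4978 0.1909]
 [0.5013 0.2586]] [0.54769848 0.22000103]
bottle [0.48329587 0.01042053 0.1       ]
```

{"fn": "apply_moves", "kwargs": {"commands": [[[-1,0,0,0.2,0],[-1,0,0,0.2,0],[-1,0.12,-0.19,0,0.036],[-1,0.12,-0.19,0,0.036],[-1,0.12,-0.19,0,0.036],[-1,0.12,-0.19,0,0.035],[-1,0.12,-0.19,0,0],[-1,0.12,-0.19,0,0],[-1,0.12,-0.19,0,0],[-1,0.12,-0.19,0,0],[-1,0.12,-0.19,0,0],[-1,0.12,-0.19,0,0]]]}}

```text
t: 1.3
eef_pos: [0.5334, 0.2264, 0.3284]
ee_rot: [3.142, 0.0, 0.001]
force: [0.9, 1.5, -0.1]
width: 0.0875
gripper_force: 0.0
```

Run:
```python
from h import *
f=grab('wrist','w1.png'); s=arm.get_state(); print(s['t'],s['eef_pos'],s['ee_rot'],ray(f,320,200)); print(proj(f,[[.546,.22,.054],[.546,.22,.076],[.574,.22,.054]]))
```

```text
1.35 [0.53559398 0.22189511 0.32830203] [ 3.13954663e+00  3.07872008e-04 -1.87579660e-03] (array([0.60733435, 0.22570773, 0.46376802]), array([-0.25881653, -0.00716276, -0.96589994]))
[[321.92344306 168.2561586 ]
 [322.13003183 170.60294902]
 [322.02617786 148.97923622]]
```

View pics/w1.png

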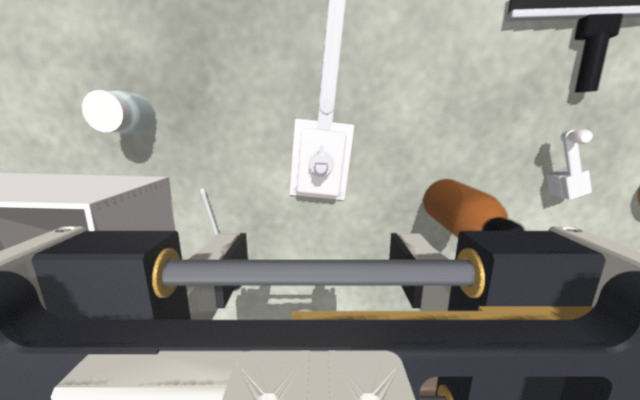

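The wrist view shows the operator box centre at ~(322,162) with the spindle's flange at ~(320,165), and the metal handle upper right at (573,165). I'll move closer for the tab's angle.

{"fn": "apply_moves", "kwargs": {"commands": [[[-1,-0.06,0,-0.18,0],[-1,-0.06,0,-0.18,0],[-1,-0.06,0,-0.18,0],[-1,-0.06,0,-0.18,0],[-1,0,0,-0.15,0],[-1,0,0,0,0],[-1,0,0,0,0]]]}}

```text
t: 2.05
eef_pos: [0.4852, 0.2282, 0.155]
ee_rot: [3.141, 0.0, 0.001]
force: [0.5, 1.0, -0.3]
width: 0.0875
gripper_force: 0.0
```

Run:
```python
from h import *
f=grab('wrist','w2.png'); s=arm.get_state(); print(s['t'],s['eef_pos'],s['ee_rot']); 
p=proj(f,[[.546,.22,.054]])[0]; u,v=np.round(p).astype(int); print(p)
u0,v0=u-50,max(v-37,0); print(u0,v0)
cv2.imwrite('pics/w2c.png',cv2.resize(f['image'][v0:v0+75,u0:u0+100],(800,600),interpolation=cv2.INTER_CUBIC))
```

```text
2.1 [0.48579226 0.22872179 0.15591329] [-3.14106368e+00 -1.35790580e-03  8.66517845e-04]
[327.08694982 141.58593433]
277 105
```

View pics/w2c.png

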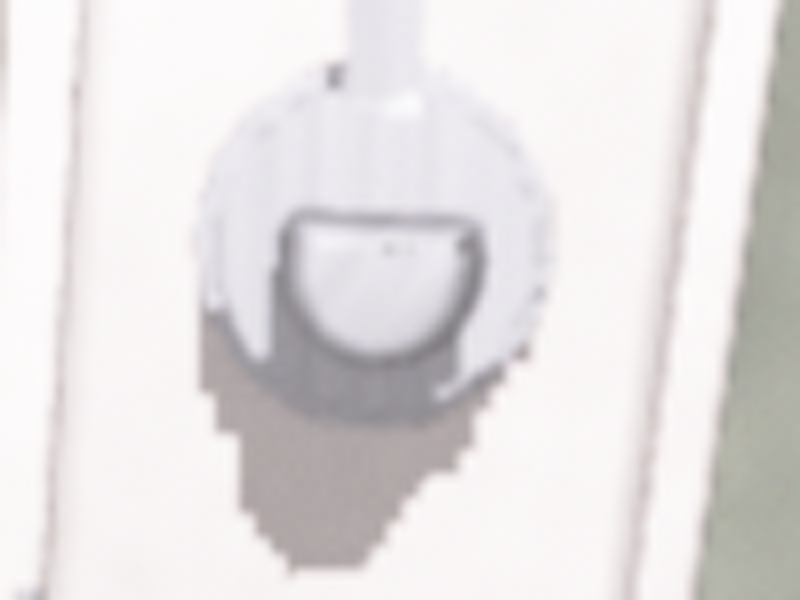

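The crop shows the flange centred at crop px (374,243), with the tab going up at x≈386. The D flat runs along (292,214)–(478,226), so it faces slightly right of +x.

Run:
```python
from h import *
f=load('w2.png')
P=lambda x,y,z:onz(f,277+(x+.5)/8-.5,105+(y+.5)/8-.5,z)[:2]
fl=[P(*p,.054) for p in((195,243),(553,243),(374,425),(374,62))];print(np.round(fl,4))
c=(np.array(fl[0])+fl[1])/2; print('flange c y',c,(fl[2]+fl[3])/2)
t=[P(350,5,.054),P(424,5,.054),P(350,85,.054),P(424,85,.054)];print(np.round(t,4))
a,b=(t[0]+t[1])/2,(t[2]+t[3])/2;d=a-b;print('tabdir',np.degrees(np.arctan2(d[1],d[0])))
fc=np.array([(fl[2]+fl[3])[0]/2,c[1]]); d=a-fc;print('tab from c',np.degrees(np.arctan2(d[1],d[0])))
l,r=P(296,218,.075),P(474,228,.075);d=l-r;print('D',l,r,np.degrees(np.arctan2(d[1],d[0]))-90)
print('D y mid',P(292,285,.075),P(480,285,.075),'x back',P(380,357,.075),P(380,222,.075))
g=cv2.cvtColor(f['image'],cv2.COLOR_BGR2GRAY)
s=arm.get_state();print(s['eef_pos'],s['ee_rot'])
```

```text
[[0.5513 0.2416]
 [0.5514 0.2047]
 [0.5327 0.223 ]
 [0.5691 0.2233]]
flange c y [0.55135275 0.22316554] [0.55091559 0.22316379]
[[0.5745 0.2257]
 [0.5745 0.2183]
 [0.5669 0.2257]
 [0.5669 0.2182]]
tabdir 0.48491711322480324
tab from c -2.7671599115887973
D [0.5543068  0.23088238] [0.5534296  0.21420798] -3.0114134846310776
D y mid [0.54818197 0.23127505] [0.54821429 0.21354311] x back [0.54150709 0.22292434] [0.5539584  0.22301921]
[0.48579226 0.22872179 0.15591329] [-3.14106368e+00 -1.35790580e-03  8.66517845e-04]
```

{"fn": "apply_moves", "kwargs": {"commands": [[[-1,0,0,0.25,0],[-1,0,0,0.25,0],[-1,-0.015,-0.2,0,0],[-1,-0.015,-0.2,0,0],[-1,-0.015,-0.2,0,0],[-1,-0.015,-0.2,0,0],[-1,-0.015,-0.2,0,0],[-1,-0.015,-0.2,0,0.04],[-1,-0.015,-0.2,0,0.04],[-1,-0.015,-0.2,0,0.04],[-1,-0.015,-0.2,0,0],[-1,-0.015,-0.2,0,0]]]}}

```text
t: 3.3
eef_pos: [0.4554, -0.1737, 0.2572]
ee_rot: [3.14, -0.004, 0.378]
force: [1.0, -0.3, -0.2]
width: 0.0878
gripper_force: 0.0
```

{"fn": "apply_moves", "kwargs": {"commands": [[[-1,0,-0.16,0,0],[-1,0,0,-0.19,0],[-1,0,0,-0.19,0],[-1,0,0,-0.19,0],[-1,0,0,0,0],[-1,0,0,0,0],[-1,0,0,0,0]]]}}

```text
t: 4.0
eef_pos: [0.4569, -0.2041, 0.1434]
ee_rot: [3.139, -0.004, 0.378]
force: [0.5, 0.1, 0.6]
width: 0.0878
gripper_force: 0.0
```

Run:
```python
from h import *
f=grab('wrist','w3.png'); s=arm.get_state(); print(s['t'],s['eef_pos'],s['ee_rot']); 
p=proj(f,[[.515,-.181,.04],[.5894,-.152,.064]]); print(p)
u,v=np.round(p.mean(0)).astype(int)
u0,v0=u-64,max(v-48,0); print(u0,v0)
cv2.imwrite('pics/w3c.png',cv2.resize(f['image'][v0:v0+96,u0:u0+128],(768,576),interpolation=cv2.INTER_CUBIC))
```

```text
4.05 [ 0.45671052 -0.20402334  0.14322805] [ 3.13937637 -0.00381629  0.37808979]
[[316.31812249 139.25233178]
 [316.85405372  20.06583282]]
253 32
```

View pics/w3c.png

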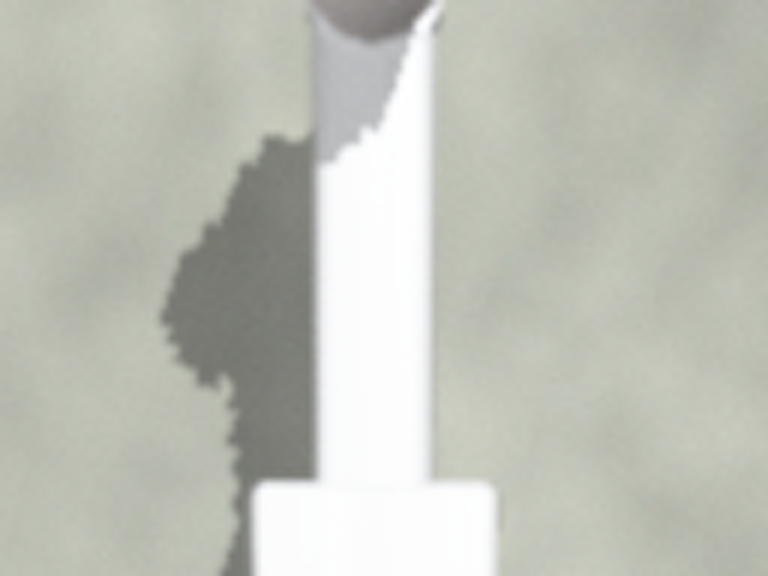

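The crop shows the metal handle with its arm and hub edges parallel to the image columns, so the yaw is matched. The hub's front edge is at v≈112 and its sides at u≈295 and 336.

Run:
```python
from h import *
f=load('w3.png'); g=cv2.cvtColor(f['image'],cv2.COLOR_BGR2GRAY).astype(int)
col=g[100:200,316]; print(col[::2])
for v in(120,130,140): 
    r=g[v,285:345]; e=np.diff(r); print(v,285+e.argmax()+.5,285+e.argmin()+.5,e.max(),e.min())
for v in(60,75,90,105):
    r=g[v,295:335]; e=np.diff(r); print(v,295+e.argmax()+.5,295+e.argmin()+.5)
e=np.diff(g[100:190,300]);print('front',100+e.argmax()+.5,'rear',100+e.argmin()+.5,e.min())
# same body-frame results for both views
def body(f,p,tcp,yaw): 
    d=np.array(p[:2])-tcp; c,s=np.cos(yaw),np.sin(yaw); return [c*d[0]+s*d[1],-s*d[0]+c*d[1]]
for (u,v) in((295.5,112.5),(335.5,112.5)): print(body(f,onz(f,u,v,.04),[.455,-.2043],.377))
```

```text
[253 253 253 253 253 253 252 252 252 252 252 252 252 252 252 252 252 252
 252 252 252 251 252 251 251 251 251 251 248 180 132 131 130 130 127 129
 127 143 181 198 199 197 197 199 200 204 207 209 207 205]
120 294.5 291.5 62 -27
130 294.5 288.5 58 -33
140 294.5 334.5 57 -28
60 305.5 324.5
75 305.5 324.5
90 305.5 324.5
105 305.5 324.5
front 111.5 rear 157.5 -55
[np.float64(0.08563424085533027), np.float64(0.01657442603366578)]
[np.float64(0.08570627536595313), np.float64(-0.016075106027369224)]
```

```bash
cat >> h.py <<'E'
def body(p,tcp,yaw): 
    d=np.array(p[:2])-np.array(tcp)[:2]; c,s=np.cos(yaw),np.sin(yaw); return np.array([c*d[0]+s*d[1],-s*d[0]+c*d[1]])
E
python3 - <<'E'
from h import *
f=load('w3.png')
for v in(111.8,157.8): print(v,body(onz(f,315.2,v,.04),[.455,-.204],.377))
a=body(onz(f,315.2,60,.039),[.455,-.204],.377);print(a)
c,d=ray(f,320,200);print(c,d, body(c,[.455,-.204],.377),body(ray(load('w2.png'),320,200)[0],[.485,.228],0), ray(load('w2.png'),320,200))
E
```

```text
111.8 [0.08610294 0.00021773]
157.8 [0.0488462  0.00024232]
[0.12471546 0.00020005]
[ 0.52509522 -0.17801402  0.27903146] [-0.23357494 -0.10268538 -0.96690147] [ 0.07473896 -0.00164328] [ 0.07415998 -0.00032015] (array([0.55915998, 0.22767985, 0.29036365]), array([-0.25872736, -0.00812657, -0.9659162 ]))
```

{"fn": "apply_moves", "kwargs": {"commands": [[[-1,0.157,0.062,0,0],[-1,0.157,0.062,0,0],[-1,0,0,-0.14,0],[-1,0,0,-0.14,0],[-1,0,0,-0.14,0],[-1,0,0,-0.14,0],[-1,0,0,0,0],[-1,0,0,0,0]]], "force": 35}}

```text
t: 4.85
eef_pos: [0.5188, -0.1791, 0.03]
ee_rot: [3.141, -0.001, 0.378]
force: [0.7, -0.2, 0.8]
width: 0.0878
gripper_force: 0.0
```

{"fn": "apply_moves", "kwargs": {"commands": [[[1,0,0,0,0],[1,0,0,0,0],[1,0,0,0,0],[1,0,0,0,0],[1,0,0,0,0],[1,0,0,0,0],[1,0,0,0,0],[1,0,0,0,0]]]}}

```text
t: 5.65
eef_pos: [0.5176, -0.179, 0.0285]
ee_rot: [-3.141, 0.0, 0.377]
force: [0.2, 1.3, 1.1]
width: 0.0336
gripper_force: 35.0
```

Run:
```python
from h import *
s=arm.get_state(); print(s)
```

```text
{'t': 5.65, 'q': array([ 2.47254734e-02,  3.96927407e-01, -5.23960592e-01, -1.14429222e-04,
       -6.50200235e-01,  1.92357755e+00]), 'qd': array([-4.31519848e-05, -2.05438822e-03,  1.61258483e-03, -9.46321979e-04,
        2.06780778e-03, -9.70242842e-04]), 'joint_efforts': array([-2.71492191e-01, -5.04319131e+01,  1.89639813e+01,  4.51170489e+00,
        2.00475384e-01,  6.55911950e-03]), 'eef_pos': array([ 0.51756405, -0.17903435,  0.02848307]), 'ee_rot': array([-3.14142682e+00,  2.50009976e-04,  3.77415628e-01]), 'force': array([0.23989941, 1.28963028, 1.07679792]), 'moment': array([ 0.15471274,  0.08306788, -0.03003478]), 'gripper_force': 34.999814853072166, 'width': 0.0335528839741426}
```

{"fn": "apply_moves", "kwargs": {"commands": [[[1,0,0,0.15,0],[1,0,0,0.2,0],[1,0,0,0.2,0],[1,0,0,0.2,0],[1,0,0,0.2,0],[1,0,0,0.2,0],[1,0,0,0,0]]], "force": 50}}

```text
t: 6.35
eef_pos: [0.5201, -0.1796, 0.2644]
ee_rot: [3.137, -0.008, 0.378]
force: [-0.7, -0.1, -2.3]
width: 0.034
gripper_force: 50.0
```

{"fn": "apply_moves", "kwargs": {"commands": [[[1,0.0165,0.1,0,0],[1,0.0165,0.2,0,0],[1,0.0165,0.2,0,0],[1,0.0165,0.2,0,0],[1,0.0165,0.2,0,-0.034],[1,0.0165,0.2,0,-0.034],[1,0.0165,0.2,0,-0.034],[1,0.0165,0.2,0,-0.034],[1,0.0165,0.2,0,0],[1,0.0165,0.2,0,0],[1,0,0.11,0,0],[1,0,0,0,0]]]}}

```text
t: 7.55
eef_pos: [0.5501, 0.2255, 0.2567]
ee_rot: [3.141, 0.002, -0.047]
force: [0.0, 0.1, -2.6]
width: 0.0338
gripper_force: 50.0
```

{"fn": "apply_moves", "kwargs": {"commands": [[[1,0,0,-0.2,0],[1,0,0,-0.2,0],[1,0,0,-0.2,0],[1,0,0,-0.12,0],[1,0,0,0,0],[1,0,0,0,0],[1,0,0,0,0]]]}}

```text
t: 8.25
eef_pos: [0.5517, 0.2233, 0.1162]
ee_rot: [-3.14, -0.002, -0.05]
force: [-0.6, -0.9, -1.3]
width: 0.0338
gripper_force: 50.0
```

Run:
```python
from h import *
W=lambda i,u,v,w=40,h=30:cv2.resize(i[v-h:v+h,u-w:u+w],(400,300),interpolation=cv2.INTER_CUBIC)
s=arm.get_state(); print(s['t'],s['eef_pos'],s['ee_rot'],s['force'])
im=[]
for n in('top','side'):
    f=grab(n,n+'4.png'); u,v=np.round(proj(f,[[.565,.222,.07]])[0]).astype(int); print(n,u,v,proj(f,[[.5507,.223,.12]])); im.append(W(f['image'],u,v))
f=grab('wrist','w4.png'); im+= [cv2.resize(f['image'],(400,250)),]
im[2]=np.vstack([im[2],np.zeros((50,400,3),np.uint8)]); im.append(W(f['image'],320,150,60,45))
cv2.imwrite('pics/c4.png',np.vstack([np.hstack(im[:2]),np.hstack(im[2:])]))
```

```text
8.25 [0.55165326 0.22328732 0.11621167] [-3.14023664e+00 -2.04751038e-03 -4.96928905e-02] [-0.6134128  -0.9382752  -1.26779726]
top 256 191 [[252.08736931 195.13100615]]
side 315 152 [[309.84753216 138.89077613]]
```

View pics/c4.png

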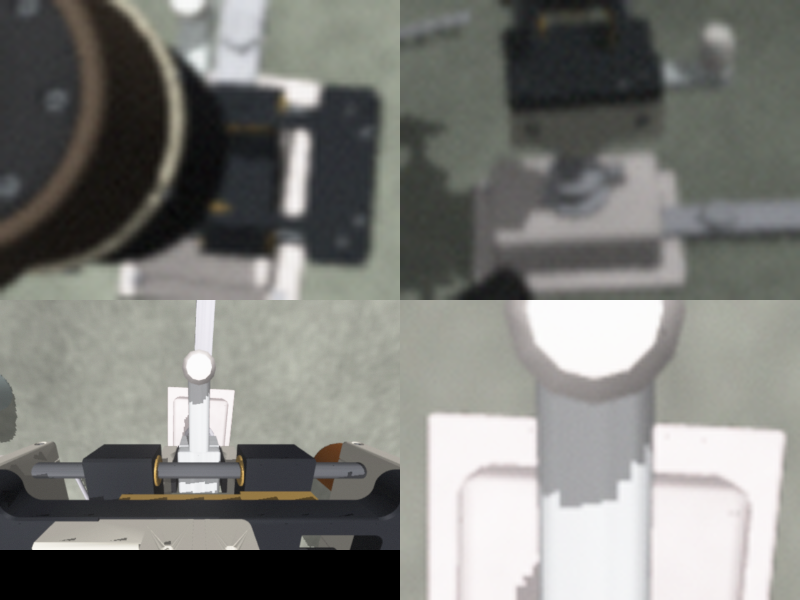

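The wrist view shows the handle held level. Its arm runs over the box (full-view px ~(200,410)) with the knob ahead, and the side view shows the gripper centred over the shaft at crop ~(575,165). The static cameras agree with the wrist within about 1 mm, so I'll descend watching the force.

{"fn": "apply_moves", "kwargs": {"commands": [[[1,0,0,-0.02,0],[1,0,0,-0.02,0],[1,0,0,-0.005,0],[1,0,0,-0.005,0],[1,0,0,-0.005,0],[1,0,0,-0.005,0],[1,0,0,0,0]]]}}

```text
t: 9.1
eef_pos: [0.5506, 0.2229, 0.1024]
ee_rot: [3.141, 0.0, -0.05]
force: [-0.2, 1.4, -1.3]
width: 0.0341
gripper_force: 50.0
```

{"fn": "apply_moves", "kwargs": {"commands": [[[1,0,0,-0.005,0],[1,0,0,-0.005,0],[1,0,0,0,0]]]}}

```text
t: 9.4
eef_pos: [0.5506, 0.2229, 0.1004]
ee_rot: [3.141, 0.0, -0.05]
force: [-0.1, -0.4, -2.6]
width: 0.0333
gripper_force: 50.0
```

{"fn": "apply_moves", "kwargs": {"commands": [[[1,0,0,-0.005,0],[1,0,0,-0.005,0],[1,0,0,0,0]]]}}

```text
t: 9.7
eef_pos: [0.5506, 0.2229, 0.0984]
ee_rot: [3.141, 0.0, -0.05]
force: [-0.6, -0.6, -1.4]
width: 0.0338
gripper_force: 50.0
```

{"fn": "apply_moves", "kwargs": {"commands": [[[1,0,0,-0.01,0],[1,0,0,-0.01,0],[1,0,0,0,0]]]}}

```text
t: 10.0
eef_pos: [0.5505, 0.2228, 0.0942]
ee_rot: [3.141, 0.0, -0.05]
force: [0.4, 0.2, -2.2]
width: 0.0339
gripper_force: 50.0
```

{"fn": "apply_moves", "kwargs": {"commands": [[[1,0,0,-0.01,0],[1,0,0,-0.01,0],[1,0,0,0,0]]]}}

```text
t: 10.3
eef_pos: [0.5505, 0.2228, 0.0902]
ee_rot: [3.141, 0.0, -0.05]
force: [-0.0, 0.4, -1.5]
width: 0.034
gripper_force: 50.0
```

{"fn": "apply_moves", "kwargs": {"commands": [[[1,0,0,-0.01,0],[1,0,0,-0.01,0],[1,0,0,-0.005,0],[1,0,0,-0.005,0],[1,0,0,0,0]]]}}

```text
t: 10.8
eef_pos: [0.5506, 0.2229, 0.0844]
ee_rot: [3.141, 0.0, -0.05]
force: [0.5, -0.0, -2.3]
width: 0.0335
gripper_force: 50.0
```

{"fn": "apply_moves", "kwargs": {"commands": [[[1,0,0,-0.005,0],[1,0,0,0,0]]]}}

```text
t: 11.0
eef_pos: [0.5506, 0.2229, 0.0835]
ee_rot: [3.142, 0.0, -0.05]
force: [-0.2, -0.2, -2.1]
width: 0.0337
gripper_force: 50.0
```

{"fn": "apply_moves", "kwargs": {"commands": [[[1,0,0,-0.005,0],[1,0,0,0,0]]]}}

```text
t: 11.2
eef_pos: [0.5507, 0.223, 0.0826]
ee_rot: [-3.141, -0.0, -0.05]
force: [-0.0, -0.7, -1.7]
width: 0.0336
gripper_force: 50.0
```

{"fn": "apply_moves", "kwargs": {"commands": [[[1,0,0,-0.005,0],[1,0,0,0,0]]]}}

```text
t: 11.4
eef_pos: [0.5507, 0.2229, 0.082]
ee_rot: [-3.142, -0.0, -0.05]
force: [-2.7, -0.1, 4.3]
width: 0.0336
gripper_force: 50.0
```

{"fn": "apply_moves", "kwargs": {"commands": [[[1,0,0,-0.005,0],[1,0,0,0,0]]]}}

```text
t: 11.6
eef_pos: [0.5507, 0.223, 0.0809]
ee_rot: [-3.141, -0.0, -0.05]
force: [-2.6, -1.2, 4.7]
width: 0.0335
gripper_force: 50.0
```

Contact came at exactly the home height (0.082), and the spring has begun to yield. I'll press on to the stop.

{"fn": "apply_moves", "kwargs": {"commands": [[[1,0,0,-0.01,0],[1,0,0,-0.01,0],[1,0,0,-0.005,0],[1,0,0,0,0]]], "force": 60}}

```text
t: 12.0
eef_pos: [0.5508, 0.223, 0.0761]
ee_rot: [-3.142, -0.0, -0.05]
force: [-3.7, -0.3, 9.8]
width: 0.0338
gripper_force: 60.0
```

{"fn": "apply_moves", "kwargs": {"commands": [[[1,0,0,-0.005,0],[1,0,0,0,0]]]}}

```text
t: 12.2
eef_pos: [0.5508, 0.223, 0.0752]
ee_rot: [-3.141, -0.0, -0.05]
force: [-5.5, -1.4, 8.5]
width: 0.034
gripper_force: 60.0
```

{"fn": "apply_moves", "kwargs": {"commands": [[[1,0,0,-0.005,0],[1,0,0,0,0]]]}}

```text
t: 12.4
eef_pos: [0.5508, 0.223, 0.0745]
ee_rot: [-3.141, -0.0, -0.049]
force: [-4.3, -1.2, 10.7]
width: 0.0335
gripper_force: 60.0
```

{"fn": "apply_moves", "kwargs": {"commands": [[[1,0,0,-0.005,0],[1,0,0,0,0]]]}}

```text
t: 12.6
eef_pos: [0.5508, 0.223, 0.0744]
ee_rot: [-3.141, -0.001, -0.049]
force: [-7.7, -0.7, 19.1]
width: 0.0335
gripper_force: 60.0
```

{"fn": "apply_moves", "kwargs": {"commands": [[[1,0,0,-0.005,0],[1,0,0,0,0]]]}}

```text
t: 12.8
eef_pos: [0.5508, 0.223, 0.0744]
ee_rot: [-3.141, -0.001, -0.049]
force: [-10.3, -3.0, 28.1]
width: 0.0336
gripper_force: 60.0
```

{"fn": "apply_moves", "kwargs": {"commands": [[[1,0,0,0.002,0],[1,0,0,0,0],[1,0,0,0,0]]]}}

```text
t: 13.1
eef_pos: [0.5508, 0.223, 0.0744]
ee_rot: [-3.141, -0.001, -0.049]
force: [-9.5, -2.2, 23.3]
width: 0.034
gripper_force: 60.0
```

Run:
```python
from h import *
W=lambda i,u,v,w=40,h=30:cv2.resize(i[v-h:v+h,u-w:u+w],(400,300),interpolation=cv2.INTER_CUBIC)
f=grab('side','side5.png');g=grab('wrist','w5.png')
cv2.imwrite('pics/c5.png',np.hstack([W(f['image'],315,155),W(g['image'],320,130,60,45)]))
s=arm.get_state();print(s['t'],s['eef_pos'],s['force'],s['moment'])
```

```text
13.2 [0.55083138 0.2229651  0.074389  ] [-10.44521848  -2.61448554  23.89462085] [-8.77979568e-01  3.74591464e+00  2.01662336e-03]
```

View pics/c5.png

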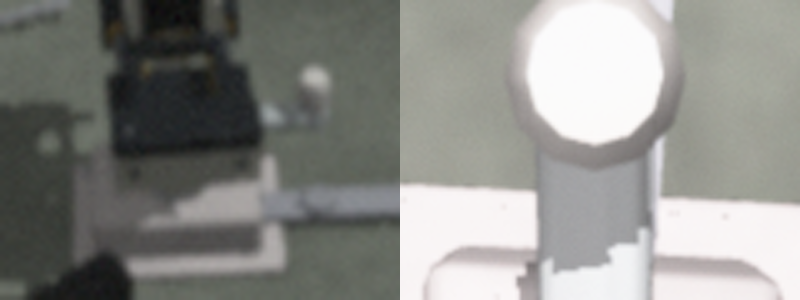

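The side crop shows the gripper pressed down over the spindle at ~(185,150) with the knob still at (315,82). The wrist crop shows the arm straight over the tab side. The TCP has stopped 8 mm below the contact height, with 24 N held, so I'm handing it in.

```bash
python3 -c "
from station import arm
print(arm.job_done())"
```

```text
the job is handed in; nothing more can be done
None
```

I handed the job in at about 13 s: the metal handle is seated on the spindle's flange and pressed about 7.8 mm down to its stop, with the gripper still on it holding about 24 N; no verdict was returned.

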